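# Lock the access panel of the instrument case

### The job

The access panel on top of the grey instrument case is standing ajar: set a fingertip in the slot of its black quarter-turn fastener, press the panel down flush and, keeping it pressed, turn the fastener clockwise (seen from above) all the way to its stop so that the panel stays locked down. Do it with the fingertips only, do not pull the panel up, leave the other things on and around the case where they are, and finish clear of everything.

Things in the scene. Friction and masses are not known exactly. Their poses are not given: they have to be found in the camera images.
- case: grey sheet-metal instrument case, fixed to the bench, 300 (x) x 260 (y) x 80 mm high; origin at the centre of its underside, +z up, its front is its -x side. Its top is a hinged access panel (223 x 174 mm) framed by fixed strips along the rear (+x) and +y edges, tops 80 mm up
- panel (a joint): angle of the bare-aluminium access panel; hinge line along the case's y at case x = +80, z = +80 mm. 0 = flush with the strips, positive = front edge up. Springs hold it ajar at about 0.053 (8 mm up at the fastener); 6 N pressed down at the fastener brings it flush on a hard stop; let go, it springs up unless locked. Locked, it rests at about 0.008
- dial (a joint): turn of the quarter-turn fastener, growing clockwise seen from above: 0 = unlocked, slot along the case's y; 1.571 (hard stop) = locked, slot along the case's x. Stays where left; 0.07 N m turns it. From about 0.9 on, its hidden cam tongue runs under a lip at the case's front; this passes only while the panel is pressed flush, else the lip blocks it at about 0.8
- slot_plate: steel floor of the slot in the fastener: a black disc, 92 mm across, 20 mm high above the panel, with one straight slot across its middle, 34 mm wide, 92 mm long, 14.5 mm deep, open at the top and both ends. Origin on the fastener's axis on that floor: y along the slot, x across it, z up. With the panel flush it is at case x = -75, y = -35, z = +85.5 mm
- buzzer: black round buzzer, 32 mm across, 12 mm high, standing loose on the side strip of the case top
- keycap: white square key cap, 19 x 19 x 12 mm, standing loose on the side strip of the case top
- jar: small clear jar with a black cap, 40 mm across, 45 mm high, standing loose on the rear strip of the case top
- screwdriver: screwdriver lying on the bench beside the case (the side of the case's +y)
- label_roll: roll of paper labels, 70 mm across, 56 mm high, standing on the bench beside the case (its -y side)
- circuit_board: small green circuit board, 100 x 70 mm, 26 mm high on brass feet, on the bench beside the case (its -y side)
- parts_tray: empty grey open tray, 100 x 75 x 30 mm, on the bench beside the case (its +y side)

How it is judged (in metres and radians):
On the way:
1. a fingertip on the slot's floor has pressed the panel flush (below 0.02 rad), before the fastener has turned half way (contact force between the fingers and slot_plate above 1 N and value of joint panel below 0.02 rad and value of joint dial below 0.8 rad), for 0.1 s.
At the end, for the whole second after the job is handed in: The fastener stands within 0.2 rad of its locked stop (above 1.37 rad) and the panel, let go, stays down within 0.015 rad of flush, both at rest (value of joint dial above 1.37 rad and value of joint panel below 0.015 rad and velocity of joint panel between -0.05 and 0.05 rad/s and velocity of joint dial between -0.05 and 0.05 rad/s); the robot touches nothing.
It fails at once if the panel is pulled up beyond 0.15 rad (value of joint panel above 0.15 rad).
It fails at once if something standing on the case is moved or lifted more than 25 mm (distance of any of buzzer, keycap, jar from where it was at the start of the episode above 0.025 m).
It fails at once if something lying beside the case is moved or lifted more than 25 mm (distance of any of screwdriver, label_roll, circuit_board, parts_tray from where it was at the start of the episode above 0.025 m).
It also fails if it takes over 38 s, if anything falls off the work surface, if the arm or the gripper's body presses on something with over 40 N, if the wrist force passes 120 N, or if a joint passes its speed limit or range.

### The arm

A 7-joint arm with a two-finger parallel gripper is mounted at the origin on the work surface. World frame = base frame: x ahead of the robot, y to its left, z up, the work surface at z = 0. Lengths are in m, angles in degrees, forces in N, time in s.
With the tool pointing down it reaches from about 0.4 to 0.925 m from the base axis. Payload 4.1 kg.
Tool frame: the origin (TCP) lies between the finger pads; the fingertips stand 8 mm ahead of it and the grasp point (between the pads) lies 11 mm behind it; z points along the fingers, y is the line along which they close (so a half turn about z gives the same grasp; the last joint's range is limited). The gripper opens to 85 mm and grips with 20 to 120 N. Pads are 22 mm wide; open, the fingers measure 114 mm over their backs; the gripper's body (76 mm by 85 mm) begins 54 mm behind the grasp point. The pads swing forward as they close: fully open they stand 13 mm farther back than shut.
Start: joints at [57.525, 22.827, 2.584, 88.041, -1.071, 69.15, -2.905], TCP at [0.293, -0.58, 0.239] pointing down, gripper open.
Joint ranges: [-161.44, 161.44], [-28.35, 127.94], [-78.24, 83.42], [0, 140.83], [-78.03, 258.03], [13.02, 114.36], [-168.23, 168.23]. Speed limits (degrees/s): [147.25, 147.25, 180, 180, 180, 180, 180].

### API

Orientations are given as [roll, pitch, yaw] about the fixed x, y, z axes, in that order (R = Rz(yaw) Ry(pitch) Rx(roll)).
In Python, from plant import state, get_image, hand_in, trace gives the robot as it stands. The module is installed in compiled form; this text tells all that it offers.
- The arm moves only by the tool servo_tool, never from a script. Its argument "commands" is a list of rows, each an object of numbers: "claw": the finger opening in m, from 0 to 0.0854; "dx", "dy", "dz": the shift along the tool's x, y, z in m; "rx", "ry", "rz": the turn, a rotation vector about the tool's x, y, z in rad. In form: [{"claw": .., "dx": .., "dy": .., "dz": .., "rx": .., "ry": .., "rz": ..}, ...]. A call has 1 to 20 rows; each row is the pose to reach, as a shift and turn from the pose commanded when the call began, along the tool's axes at that moment; what a row does not reach only later rows make up. A row lasts 1/12 s, in which the tool goes at most 41.7 mm and 7.16 degrees, less where a joint would pass 70% of its speed; a pose out of reach is approached as far as the arm can. A call with a gripper value outside its range is refused whole. The fingers move at their own pace and stop on an object; the grip force is fixed at half the most. Time passes only in rows, so rows that repeat a pose let the fingers close. It gives the time, the measured TCP pose, the force, the opening and the grip force at its end, in the units of the state.
- state(): the state, without advancing time (a new reading comes with each control period).
- get_image(name): name is "scene" or "top" or "wrist"; returns a dict with "frame" (400x640x3 uint8, blue, green, red), "depth" (400x640 float32, m along the optical axis (not along the pixel's ray), 0 where there is no reading), "fx", "fy", "cx", "cy" (pixels), "distortion" ([k1, k2, p1, p2, k3] as OpenCV has them; the pictures are not rectified), "rvec" (rotation vector, rad) and "tvec" (3), from world to camera coordinates, as OpenCV has them. Camera axes: x right, y down, z forward; pixel columns grow to the right and rows downward; lengths in m; the calibration is good to about 2 mm. A picture is of the moment at which its call begins.
- hand_in(): hands the job in; it is judged then, once.
Trained networks look in the newest picture that a camera, given by its name, has taken for a name from the list of things; names that differ only in an ending like _2 or _b are one class to them, and where a whole thing is asked for, a point or a joint stands for the part that bears it (a point fixed in the world has none). Each returns a list of dicts, best first, with "confidence" (0 to 1); they miss things now and then, are a little off and sometimes report something else, mostly with a low value. They report only what shows in the picture. A call takes as long as a camera call.
- trace(camera, label): "region" (400x640 bool, what is visible of it) and "extent" ([left, top, width, height] in pixels, round what is visible of it).
The state is a dict: "t": time; "joint_positions": joint angles; "qvel": joint speeds; "joint_torque": joint torques, N m; "tcp_pos": TCP position; "ee_rot": TCP orientation; "force": force on the tool from outside, world axes, zero at the start; "ft_torque": the same for the moment, N m; "width": finger opening in m; "gripper_force": force on a finger pad.
Only numpy, scipy, OpenCV 4.12 (cv2) and the standard library are available. Lean on these libraries where they do the work, as an engineer would, in place of code of your own. Each camera call takes 0.05 s, during which the arm holds its last target. There are 200 camera calls.

## Working session

There is one attempt and no reset: what is moved stays moved. The work goes in short steps, Python scripts to look and compute and a tool call to move; the robot and the scene stay as the last step left them, time stands still between calls to the robot, and variables do not carry over. Pictures are saved under pics/ and viewed, at most 10 in all, crops included, and the job is handed in when it is done.

Besides the shell and the picture viewer there is one more tool, called after "Request:" by a JSON object that holds its "name" and its "arguments". servo_tool: Moves the arm, as the interface text tells. Its arguments: {"type":"object","properties":{"commands":{"type":"array"}},"required":["commands"]}

```bash
mkdir -p pics; cat > h.py <<'E'
import numpy as np,cv2
from plant import *
def cloud(im):
    h,w=im["depth"].shape
    K=np.array([[im["fx"],0,im["cx"]],[0,im["fy"],im["cy"]],[0,0,1]])
    u,v=np.meshgrid(np.arange(w),np.arange(h))
    p=cv2.undistortPoints(np.stack([u,v],-1).reshape(-1,1,2).astype(float),K,np.array(im["distortion"])).reshape(h,w,2)
    d=im["depth"][...,None]
    c=np.concatenate([p*d,d],-1)
    R=cv2.Rodrigues(np.array(im["rvec"]))[0]
    return (c-np.array(im["tvec"]).ravel())@R
E
python3 - <<'E'
from h import *
print(state())
for n in("top","scene"):
    im=get_image(n);P=cloud(im);cv2.imwrite(f"pics/{n}1.png",im["frame"]);np.savez(f"{n}1.npz",P=P,f=im["frame"])
    for l in("case","panel","dial","slot_plate","buzzer","keycap","jar"):
        for r in trace(n,l)[:2]:
            m=r["region"]&(im["depth"]>0); print(n,l,round(r["confidence"],2),r["extent"],m.sum(),np.median(P[m],0).round(4) if m.any() else None)
E
```

```text
{'t': 0.0, 'joint_positions': array([57.52632579, 22.87266397,  2.5802859 , 88.11270249, -1.07047285,
       69.14726729, -2.90539963]), 'qvel': array([-0.0191936 , -0.03654985,  0.00899981,  0.03952338, -0.03309477,
       -0.01520215, -0.09991115]), 'joint_torque': array([ 1.02631650e-04, -4.75119066e+01,  1.36503361e+00, -2.54217196e+01,
        1.17063860e-02,  9.52029746e-03, -2.15298610e-05]), 'tcp_pos': array([ 0.29283494, -0.57963807,  0.23826647]), 'ee_rot': array([-1.79891826e+02,  8.49847465e-03,  2.68076510e+01]), 'force': array([ 0.09924002,  0.00835387, -0.11783718]), 'ft_torque': array([-0.05571786,  0.03016289,  0.03055319]), 'gripper_force': 0.0, 'width': 0.08567496863708095}
top case 0.75 [281.0, 127.5, 164.5, 176.2] 16673 [ 0.5811 -0.063   0.0803]
top panel 0.94 [330.3, 157.4, 111.9, 128.2] 8795 [ 0.568  -0.1033  0.085 ]
top dial 0.72 [370.4, 215.0, 48.2, 46.1] 1534 [ 0.5306 -0.1182  0.1031]
top slot_plate 0.66 [371.9, 229.7, 45.2, 21.3] 647 [ 0.5324 -0.1184  0.0922]
top buzzer 0.75 [318.7, 220.0, 13.9, 19.1] 197 [0.5444 0.0198 0.0905]
top keycap 0.54 [327.7, 272.1, 13.5, 9.9] 81 [0.4513 0.0012 0.0896]
top jar 0.76 [315.9, 156.5, 14.2, 19.7] 319 [0.678  0.0266 0.1227]
top jar 0.32 [327.0, 157.0, 115.4, 128.3] 8848 [ 0.568  -0.1026  0.085 ]
scene case 0.67 [170.5, 158.5, 187.8, 138.0] 15480 [ 0.6253 -0.102   0.0804]
scene panel 0.77 [177.3, 172.8, 132.9, 81.5] 6146 [ 0.5821 -0.1125  0.0858]
scene dial 0.66 [179.0, 175.6, 132.1, 78.2] 5960 [ 0.5821 -0.1125  0.0859]
scene slot_plate 0.84 [209.8, 189.0, 32.6, 26.1] 274 [ 0.5295 -0.1232  0.0941]
scene buzzer 0.66 [141.3, 265.0, 61.7, 45.4] 1535 [ 0.5952 -0.2983  0.0132]
scene keycap 0.6 [248.7, 167.8, 8.9, -0.3] 30 [ 0.4571 -0.0045  0.0889]
scene jar 0.83 [320.5, 186.2, 19.6, 29.0] 461 [0.6936 0.0202 0.1125]
```

```bash
python3 - <<'E'
from h import *
d=np.load("top1.npz");f=d["f"]
cv2.imwrite("pics/top1c.png",cv2.resize(f[110:320,240:480],None,fx=2.5,fy=2.5,interpolation=cv2.INTER_CUBIC))
P=d["P"];Z=P[...,2]
u,v=np.meshgrid(np.arange(640),np.arange(400))
near=np.hypot(P[...,0]-.532,P[...,1]+.118)<.07
top=near&(Z>.0985)
pts=P[top][:,:2].astype(np.float32);print("disc",len(pts),cv2.minEnclosingCircle(pts),Z[top].mean())
r=trace("top","slot_plate")[0];m=r["region"]&(Z>.085)&(Z<.099)
q=P[m];print(q.mean(0),len(q));c,s,a=cv2.minAreaRect(q[:,:2].astype(np.float32));print(c,s,a)
C=np.cov(q[:,:2].T);w,V=np.linalg.eigh(C);print("slot yaw",np.degrees(np.arctan2(V[1,1],V[0,1])))
r=trace("top","panel")[0];q=P[r["region"]&(Z<.099)&(Z>.07)];print("panel",cv2.minAreaRect(q[:,:2].astype(np.float32)))
r=trace("top","case")[0];q=P[r["region"]&(Z<.099)&(Z>.07)];print("case",cv2.minAreaRect(q[:,:2].astype(np.float32)))
E
```

```text
disc 833 ((0.5330253839492798, -0.11898517608642578), 0.045777782797813416) 0.10668767201554517
[ 0.53164017 -0.11889935  0.0922084 ] 646
(0.53212571144104, -0.11927195638418198) (0.0329311266541481, 0.08528225123882294) 19.610065460205078
slot yaw 108.879954135295
panel ((0.5736492872238159, -0.10515795648097992), (0.23051846027374268, 0.1783658117055893), 21.849956512451172)
case ((0.5884264707565308, -0.05954602360725403), (0.29996049404144287, 0.26058265566825867), 21.92413902282715)
```

View pics/top1c.png

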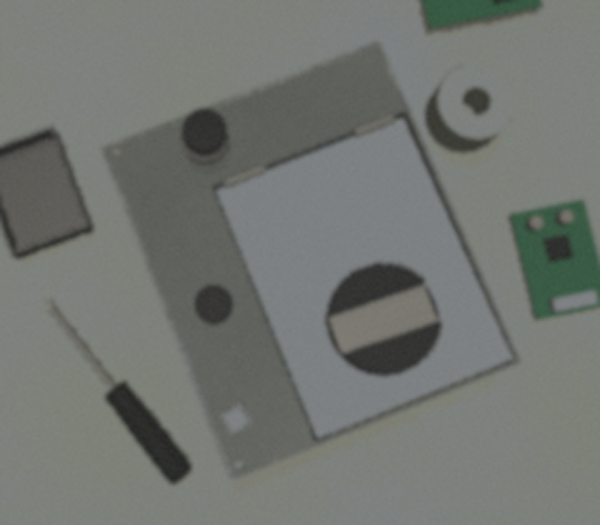

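View pics/scene1.png

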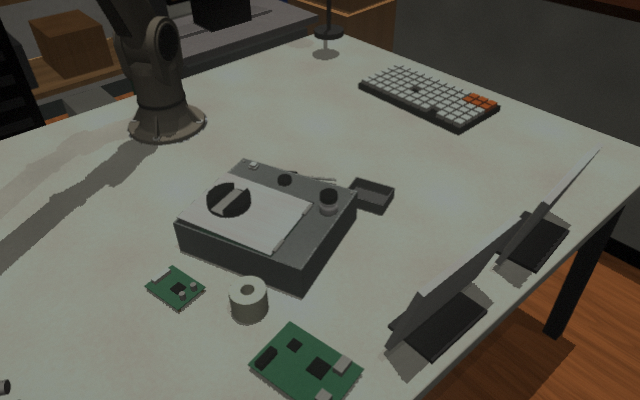

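The top view shows the disc at about (385,320) in the crop, with the slot running left–right and slightly up. The buzzer (213,303), keycap (235,418) and jar (205,135) are well off the gripper's path. The scene view agrees. I'll put two part-open fingers in the slot, one on each side of its axis. First I move above it.

Request:
{"name": "servo_tool", "arguments": {"commands": [{"claw":0.042,"dx":0.015,"dy":-0.011,"dz":0.0,"rz":0.01},{"claw":0.042,"dx":0.045,"dy":-0.032,"dz":0.005,"rz":0.02},{"claw":0.042,"dx":0.078,"dy":-0.056,"dz":0.01,"rz":0.03},{"claw":0.042,"dx":0.111,"dy":-0.08,"dz":0.015,"rz":0.04},{"claw":0.042,"dx":0.144,"dy":-0.104,"dz":0.02,"rz":0.05},{"claw":0.042,"dx":0.177,"dy":-0.128,"dz":0.025,"rz":0.06},{"claw":0.042,"dx":0.21,"dy":-0.152,"dz":0.03,"rz":0.07},{"claw":0.042,"dx":0.243,"dy":-0.176,"dz":0.035,"rz":0.08},{"claw":0.042,"dx":0.276,"dy":-0.2,"dz":0.04,"rz":0.09},{"claw":0.042,"dx":0.309,"dy":-0.224,"dz":0.045,"rz":0.1},{"claw":0.042,"dx":0.342,"dy":-0.248,"dz":0.05,"rz":0.11},{"claw":0.042,"dx":0.375,"dy":-0.272,"dz":0.055,"rz":0.12},{"claw":0.042,"dx":0.405,"dy":-0.292,"dz":0.06,"rz":0.127},{"claw":0.042,"dx":0.418,"dy":-0.301,"dz":0.067,"rz":0.127},{"claw":0.042,"dx":0.421,"dy":-0.303,"dz":0.068,"rz":0.127},{"claw":0.042,"dx":0.421,"dy":-0.303,"dz":0.068,"rz":0.127},{"claw":0.042,"dx":0.421,"dy":-0.303,"dz":0.068,"rz":0.127}]}}

```text
$.commands[0]: bad value
```

```bash
python3 - <<'E'
from h import *
s=state();print({k:np.round(s[k],4) for k in("t","joint_positions","tcp_pos","ee_rot","force","width")})
im=get_image("wrist");P=cloud(im);cv2.imwrite("pics/w1.png",im["frame"]);Z=P[...,2]
for r in trace("wrist","slot_plate")[:2]:
    m=r["region"]&(im["depth"]>0)&(Z>.085)&(Z<.0985);q=P[m]
    if len(q)<50: print(r["confidence"],len(q));continue
    rc=cv2.minAreaRect(q[:,:2].astype(np.float32));print(r["confidence"],r["extent"],len(q),q.mean(0),rc)
E
```

```text
{'t': np.float64(0.95), 'joint_positions': array([57.5267, 22.8265,  2.5832, 88.0399, -1.0701, 69.1511, -2.9054]), 'tcp_pos': array([ 0.2931, -0.5802,  0.2394]), 'ee_rot': array([1.799933e+02, 1.400000e-03, 2.680600e+01]), 'force': array([-0.3034,  0.3321,  0.323 ]), 'width': np.float64(0.0854)}
```

View pics/w1.png

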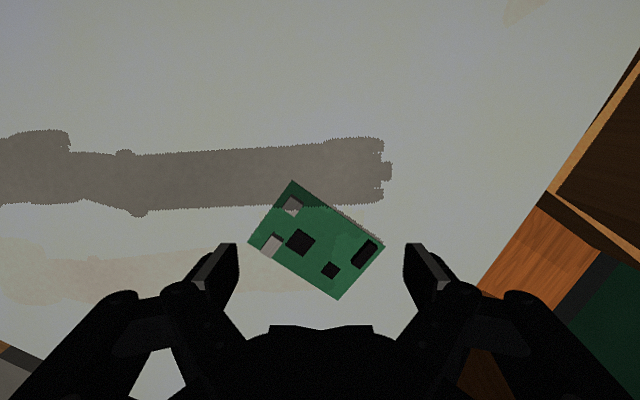

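The call was refused because the rows left out rx and ry. The wrist camera sees only bench and a circuit board here, so I'll send the full rows.

Request:
{"name": "servo_tool", "arguments": {"commands": [{"claw":0.042,"dx":0.015,"dy":-0.011,"dz":0.0,"rx":0,"ry":0,"rz":0.01},{"claw":0.042,"dx":0.045,"dy":-0.032,"dz":0.005,"rx":0,"ry":0,"rz":0.02},{"claw":0.042,"dx":0.078,"dy":-0.056,"dz":0.01,"rx":0,"ry":0,"rz":0.03},{"claw":0.042,"dx":0.111,"dy":-0.08,"dz":0.015,"rx":0,"ry":0,"rz":0.04},{"claw":0.042,"dx":0.144,"dy":-0.104,"dz":0.02,"rx":0,"ry":0,"rz":0.05},{"claw":0.042,"dx":0.177,"dy":-0.128,"dz":0.025,"rx":0,"ry":0,"rz":0.06},{"claw":0.042,"dx":0.21,"dy":-0.152,"dz":0.03,"rx":0,"ry":0,"rz":0.07},{"claw":0.042,"dx":0.243,"dy":-0.176,"dz":0.035,"rx":0,"ry":0,"rz":0.08},{"claw":0.042,"dx":0.276,"dy":-0.2,"dz":0.04,"rx":0,"ry":0,"rz":0.09},{"claw":0.042,"dx":0.309,"dy":-0.224,"dz":0.045,"rx":0,"ry":0,"rz":0.1},{"claw":0.042,"dx":0.342,"dy":-0.248,"dz":0.05,"rx":0,"ry":0,"rz":0.11},{"claw":0.042,"dx":0.375,"dy":-0.272,"dz":0.055,"rx":0,"ry":0,"rz":0.12},{"claw":0.042,"dx":0.405,"dy":-0.292,"dz":0.06,"rx":0,"ry":0,"rz":0.127},{"claw":0.042,"dx":0.418,"dy":-0.301,"dz":0.067,"rx":0,"ry":0,"rz":0.127},{"claw":0.042,"dx":0.421,"dy":-0.303,"dz":0.068,"rx":0,"ry":0,"rz":0.127},{"claw":0.042,"dx":0.421,"dy":-0.303,"dz":0.068,"rx":0,"ry":0,"rz":0.127},{"claw":0.042,"dx":0.421,"dy":-0.303,"dz":0.068,"rx":0,"ry":0,"rz":0.127}]}}

```text
t: 2.47
tcp_pos: [0.5317, -0.1214, 0.1714]
ee_rot: [179.9, 0.1, 19.4]
force: [0.6, -0.9, 0.5]
width: 0.0419
gripper_force: 0.0
```

```bash
cat > look.py <<'E'
from h import *
import sys
s=state();print({k:np.round(s[k],4) for k in("t","joint_positions","tcp_pos","ee_rot","force","width")})
im=get_image("wrist");P=cloud(im);cv2.imwrite(f"pics/{sys.argv[1]}.png",im["frame"]);Z=P[...,2]
for r in trace("wrist","slot_plate")[:2]:
    m=r["region"]&(im["depth"]>0)&(Z>.08)&(Z<.0985);q=P[m]
    if len(q)<50: print(r["confidence"],len(q));continue
    print(r["confidence"],r["extent"],len(q),q.mean(0),cv2.minAreaRect(q[:,:2].astype(np.float32)))
E
python3 look.py w2
```

```text
{'t': np.float64(2.4667), 'joint_positions': array([ 18.3888,  16.1574, -12.006 , 106.6566,   4.0135,  57.6083,
       -65.86  ]), 'tcp_pos': array([ 0.5317, -0.1214,  0.1714]), 'ee_rot': array([1.799476e+02, 5.160000e-02, 1.944990e+01]), 'force': array([ 0.6304, -0.9026,  0.5224]), 'width': np.float64(0.0419)}
0.91 [264.6, 189.3, 109.4, 36.8] 3809 [ 0.53126759 -0.11845512  0.09441976] ((0.5311921238899231, -0.11858507990837097), (0.030369963496923447, 0.08438589423894882), 19.32143783569336)
```

View pics/w2.png

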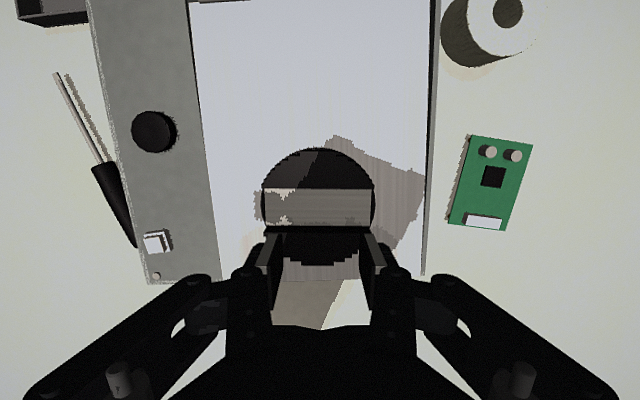

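The fingers sit over the slot and line up with it within about 1°, and the neighbours are clear. Joint 7 is at -66° and turning clockwise drives it toward its -168° limit, so I'll take the equivalent half-turned grasp first.

Request:
{"name": "servo_tool", "arguments": {"commands": [{"claw":0.042,"dx":0.001,"dy":-0.002,"dz":0,"rx":0,"ry":0,"rz":-0.06},{"claw":0.042,"dx":0.001,"dy":-0.002,"dz":0,"rx":0,"ry":0,"rz":-0.17},{"claw":0.042,"dx":0.001,"dy":-0.002,"dz":0,"rx":0,"ry":0,"rz":-0.29},{"claw":0.042,"dx":0.001,"dy":-0.002,"dz":0,"rx":0,"ry":0,"rz":-0.41},{"claw":0.042,"dx":0.001,"dy":-0.002,"dz":0,"rx":0,"ry":0,"rz":-0.53},{"claw":0.042,"dx":0.001,"dy":-0.002,"dz":0,"rx":0,"ry":0,"rz":-0.65},{"claw":0.042,"dx":0.001,"dy":-0.002,"dz":0,"rx":0,"ry":0,"rz":-0.77},{"claw":0.042,"dx":0.001,"dy":-0.002,"dz":0,"rx":0,"ry":0,"rz":-0.89},{"claw":0.042,"dx":0.001,"dy":-0.002,"dz":0,"rx":0,"ry":0,"rz":-1.01},{"claw":0.042,"dx":0.001,"dy":-0.002,"dz":0,"rx":0,"ry":0,"rz":-1.13},{"claw":0.042,"dx":0.001,"dy":-0.002,"dz":0,"rx":0,"ry":0,"rz":-1.25},{"claw":0.042,"dx":0.001,"dy":-0.002,"dz":0,"rx":0,"ry":0,"rz":-1.37},{"claw":0.042,"dx":0.001,"dy":-0.002,"dz":0,"rx":0,"ry":0,"rz":-1.49},{"claw":0.042,"dx":0.001,"dy":-0.002,"dz":0,"rx":0,"ry":0,"rz":-1.57}]}}

```text
t: 3.73
tcp_pos: [0.532, -0.1198, 0.1717]
ee_rot: [-180.0, 0.1, 109.6]
force: [-0.4, -0.8, -0.2]
width: 0.0422
gripper_force: 0.0
```

Request:
{"name": "servo_tool", "arguments": {"commands": [{"claw":0.042,"dx":0,"dy":0,"dz":0,"rx":0,"ry":0,"rz":-0.08},{"claw":0.042,"dx":0,"dy":0,"dz":0,"rx":0,"ry":0,"rz":-0.19},{"claw":0.042,"dx":0,"dy":0,"dz":0,"rx":0,"ry":0,"rz":-0.31},{"claw":0.042,"dx":0,"dy":0,"dz":0,"rx":0,"ry":0,"rz":-0.43},{"claw":0.042,"dx":0,"dy":0,"dz":0,"rx":0,"ry":0,"rz":-0.55},{"claw":0.042,"dx":0,"dy":0,"dz":0,"rx":0,"ry":0,"rz":-0.67},{"claw":0.042,"dx":0,"dy":0,"dz":0,"rx":0,"ry":0,"rz":-0.79},{"claw":0.042,"dx":0,"dy":0,"dz":0,"rx":0,"ry":0,"rz":-0.91},{"claw":0.042,"dx":0,"dy":0,"dz":0,"rx":0,"ry":0,"rz":-1.03},{"claw":0.042,"dx":0,"dy":0,"dz":0,"rx":0,"ry":0,"rz":-1.15},{"claw":0.042,"dx":0,"dy":0,"dz":0,"rx":0,"ry":0,"rz":-1.27},{"claw":0.042,"dx":0,"dy":0,"dz":0,"rx":0,"ry":0,"rz":-1.39},{"claw":0.042,"dx":0,"dy":0,"dz":0,"rx":0,"ry":0,"rz":-1.5},{"claw":0.042,"dx":0,"dy":0,"dz":0,"rx":0,"ry":0,"rz":-1.57},{"claw":0.042,"dx":0,"dy":0,"dz":0,"rx":0,"ry":0,"rz":-1.57},{"claw":0.042,"dx":0,"dy":0,"dz":0,"rx":0,"ry":0,"rz":-1.57}]}}

```text
t: 5.07
tcp_pos: [0.5321, -0.1193, 0.1714]
ee_rot: [-180.0, -0.0, -160.8]
force: [-0.2, 0.2, 0.5]
width: 0.0422
gripper_force: 0.0
```

```bash
python3 look.py w3
```

```text
{'t': np.float64(5.0667), 'joint_positions': array([ 43.4047,  20.1414, -43.1563, 106.045 ,  15.8477,  59.9475,
       103.1313]), 'tcp_pos': array([ 0.5321, -0.1193,  0.1714]), 'ee_rot': array([-1.799534e+02, -1.780000e-02, -1.608253e+02]), 'force': array([-0.1753,  0.2167,  0.5329]), 'width': np.float64(0.0422)}
0.8 [266.1, 197.1, 110.3, 31.3] 3400 [ 0.53421245 -0.11819902  0.0942936 ] ((0.5349981188774109, -0.11755009740591049), (0.02979252301156521, 0.08432789146900177), 19.0198917388916)
```

View pics/w3.png

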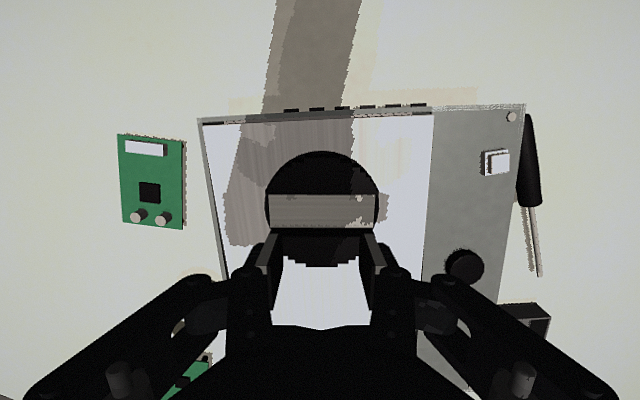

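Joint 7 now has room, at 103°, and the slot is centred between the fingers to about 1 mm. I'll descend, with small steps near the floor.

Request:
{"name": "servo_tool", "arguments": {"commands": [{"claw":0.042,"dx":-0.001,"dy":0,"dz":0.015,"rx":0,"ry":0,"rz":0},{"claw":0.042,"dx":-0.001,"dy":0,"dz":0.03,"rx":0,"ry":0,"rz":0},{"claw":0.042,"dx":-0.001,"dy":0,"dz":0.045,"rx":0,"ry":0,"rz":0},{"claw":0.042,"dx":-0.001,"dy":0,"dz":0.055,"rx":0,"ry":0,"rz":0},{"claw":0.042,"dx":-0.001,"dy":0,"dz":0.062,"rx":0,"ry":0,"rz":0},{"claw":0.042,"dx":-0.001,"dy":0,"dz":0.067,"rx":0,"ry":0,"rz":0},{"claw":0.042,"dx":-0.001,"dy":0,"dz":0.07,"rx":0,"ry":0,"rz":0},{"claw":0.042,"dx":-0.001,"dy":0,"dz":0.07,"rx":0,"ry":0,"rz":0},{"claw":0.042,"dx":-0.001,"dy":0,"dz":0.07,"rx":0,"ry":0,"rz":0}]}}

```text
t: 5.92
tcp_pos: [0.5339, -0.1173, 0.1017]
ee_rot: [-180.0, 0.0, -160.6]
force: [0.5, 0.3, 0.6]
width: 0.0422
gripper_force: 0.0
```

Request:
{"name": "servo_tool", "arguments": {"commands": [{"claw":0.042,"dx":0,"dy":0,"dz":0.0015,"rx":0,"ry":0,"rz":0},{"claw":0.042,"dx":0,"dy":0,"dz":0.003,"rx":0,"ry":0,"rz":0},{"claw":0.042,"dx":0,"dy":0,"dz":0.005,"rx":0,"ry":0,"rz":0},{"claw":0.042,"dx":0,"dy":0,"dz":0.005,"rx":0,"ry":0,"rz":0}]}}

```text
t: 6.25
tcp_pos: [0.5339, -0.1175, 0.0965]
ee_rot: [-180.0, 0.0, -160.6]
force: [1.0, 1.2, 2.7]
width: 0.042
gripper_force: 1.1
```

Request:
{"name": "servo_tool", "arguments": {"commands": [{"claw":0.042,"dx":0,"dy":0,"dz":0.0015,"rx":0,"ry":0,"rz":0},{"claw":0.042,"dx":0,"dy":0,"dz":0.003,"rx":0,"ry":0,"rz":0},{"claw":0.042,"dx":0,"dy":0,"dz":0.004,"rx":0,"ry":0,"rz":0},{"claw":0.042,"dx":0,"dy":0,"dz":0.004,"rx":0,"ry":0,"rz":0}]}}

```text
t: 6.58
tcp_pos: [0.5337, -0.1176, 0.0925]
ee_rot: [-180.0, 0.0, -160.6]
force: [0.0, -0.9, 5.0]
width: 0.042
gripper_force: 2.4
```

Request:
{"name": "servo_tool", "arguments": {"commands": [{"claw":0.042,"dx":0,"dy":0,"dz":0.0015,"rx":0,"ry":0,"rz":0},{"claw":0.042,"dx":0,"dy":0,"dz":0.003,"rx":0,"ry":0,"rz":0},{"claw":0.042,"dx":0,"dy":0,"dz":0.003,"rx":0,"ry":0,"rz":0}]}}

```text
t: 6.83
tcp_pos: [0.5338, -0.1176, 0.0916]
ee_rot: [-179.9, -0.1, -160.6]
force: [-6.0, -0.4, 19.3]
width: 0.0418
gripper_force: 9.8
```

The panel is flush on its stop at 19 N. Now I turn clockwise while keeping the pressure on.

Request:
{"name": "servo_tool", "arguments": {"commands": [{"claw":0.042,"dx":0,"dy":0,"dz":0,"rx":0,"ry":0,"rz":0},{"claw":0.042,"dx":0,"dy":0,"dz":0,"rx":0,"ry":0,"rz":0.07},{"claw":0.042,"dx":0,"dy":0,"dz":0,"rx":0,"ry":0,"rz":0.14},{"claw":0.042,"dx":0,"dy":0,"dz":0,"rx":0,"ry":0,"rz":0.21},{"claw":0.042,"dx":0,"dy":0,"dz":0,"rx":0,"ry":0,"rz":0.28},{"claw":0.042,"dx":0,"dy":0,"dz":0,"rx":0,"ry":0,"rz":0.35},{"claw":0.042,"dx":0,"dy":0,"dz":0,"rx":0,"ry":0,"rz":0.42},{"claw":0.042,"dx":0,"dy":0,"dz":0,"rx":0,"ry":0,"rz":0.5}]}}

```text
t: 7.5
tcp_pos: [0.5341, -0.1184, 0.0916]
ee_rot: [-179.9, 0.1, 170.6]
force: [-4.1, -2.3, 17.1]
width: 0.0422
gripper_force: 8.7
```

Request:
{"name": "servo_tool", "arguments": {"commands": [{"claw":0.042,"dx":0,"dy":0,"dz":0,"rx":0,"ry":0,"rz":0.07},{"claw":0.042,"dx":0,"dy":0,"dz":0,"rx":0,"ry":0,"rz":0.14},{"claw":0.042,"dx":0,"dy":0,"dz":0,"rx":0,"ry":0,"rz":0.21},{"claw":0.042,"dx":0,"dy":0,"dz":0,"rx":0,"ry":0,"rz":0.28},{"claw":0.042,"dx":0,"dy":0,"dz":0,"rx":0,"ry":0,"rz":0.35},{"claw":0.042,"dx":0,"dy":0,"dz":0,"rx":0,"ry":0,"rz":0.42},{"claw":0.042,"dx":0,"dy":0,"dz":0,"rx":0,"ry":0,"rz":0.5},{"claw":0.042,"dx":0,"dy":0,"dz":0,"rx":0,"ry":0,"rz":0.57}]}}

```text
t: 8.17
tcp_pos: [0.5341, -0.1194, 0.0916]
ee_rot: [-179.9, 0.2, 137.9]
force: [-4.3, -3.3, 16.7]
width: 0.0421
gripper_force: 8.5
```

Request:
{"name": "servo_tool", "arguments": {"commands": [{"claw":0.042,"dx":0,"dy":0,"dz":0,"rx":0,"ry":0,"rz":0.07},{"claw":0.042,"dx":0,"dy":0,"dz":0,"rx":0,"ry":0,"rz":0.14},{"claw":0.042,"dx":0,"dy":0,"dz":0,"rx":0,"ry":0,"rz":0.21},{"claw":0.042,"dx":0,"dy":0,"dz":0,"rx":0,"ry":0,"rz":0.28},{"claw":0.042,"dx":0,"dy":0,"dz":0,"rx":0,"ry":0,"rz":0.35},{"claw":0.042,"dx":0,"dy":0,"dz":0,"rx":0,"ry":0,"rz":0.42},{"claw":0.042,"dx":0,"dy":0,"dz":0,"rx":0,"ry":0,"rz":0.5}]}}

```text
t: 8.75
tcp_pos: [0.5338, -0.1197, 0.0916]
ee_rot: [-180.0, 0.2, 109.2]
force: [-3.3, -3.0, 15.9]
width: 0.042
gripper_force: 8.0
```

```bash
python3 - <<'E'
from h import *
s=state();print({k:np.round(s[k],3) for k in("t","joint_positions","ee_rot","force","ft_torque")})
im=get_image("scene");P=cloud(im);np.save("p.npy",P);cv2.imwrite("pics/s2.png",cv2.resize(im["frame"][100:300,120:400],None,fx=2.8,fy=2.8))
E
```

```text
{'t': np.float64(8.75), 'joint_positions': array([ 24.85 ,  22.594, -20.614, 110.3  ,  10.622,  48.839,  17.905]), 'ee_rot': array([-179.979,    0.214,  109.232]), 'force': array([-3.327, -2.951, 15.873]), 'ft_torque': array([-0.574,  0.85 ,  0.24 ])}
```

View pics/s2.png

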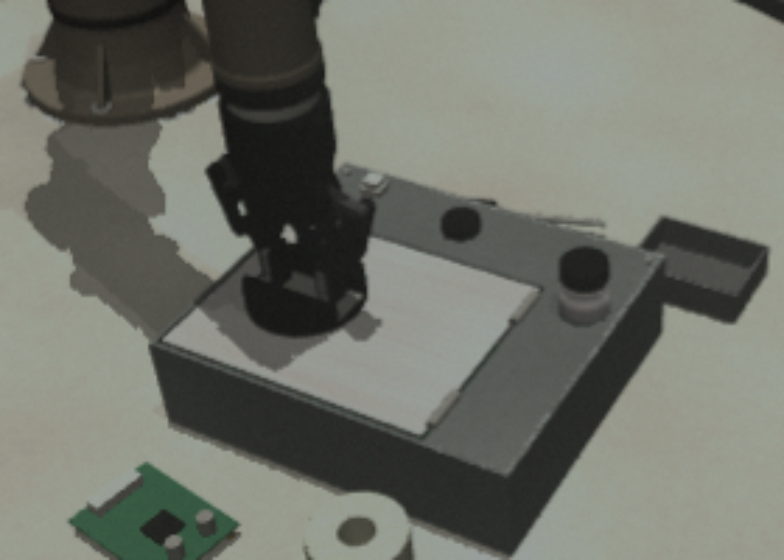

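The panel is flush and the slot has followed, with nothing else disturbed. I'll take up the slack against the stop.

Request:
{"name": "servo_tool", "arguments": {"commands": [{"claw":0.042,"dx":0,"dy":0,"dz":0,"rx":0,"ry":0,"rz":0.06},{"claw":0.042,"dx":0,"dy":0,"dz":0,"rx":0,"ry":0,"rz":0.12},{"claw":0.042,"dx":0,"dy":0,"dz":0,"rx":0,"ry":0,"rz":0.18},{"claw":0.042,"dx":0,"dy":0,"dz":0,"rx":0,"ry":0,"rz":0.22}]}}

```text
t: 9.13
tcp_pos: [0.5352, -0.1177, 0.0916]
ee_rot: [179.8, 0.1, 96.9]
force: [-1.1, -0.1, 15.1]
width: 0.0419
gripper_force: 18.6
```

```bash
python3 -c "
from h import *
s=state();print(s['ee_rot'],s['force'],s['ft_torque'])"
```

```text
[1.79815912e+02 1.28625687e-01 9.68709117e+01] [-1.09295513 -0.10080203 15.0808503 ] [-0.15027021  0.59588781  1.04413289]
```

Request:
{"name": "servo_tool", "arguments": {"commands": [{"claw":0.042,"dx":0,"dy":0,"dz":0,"rx":0,"ry":0,"rz":0.05},{"claw":0.042,"dx":0,"dy":0,"dz":0,"rx":0,"ry":0,"rz":0.1},{"claw":0.042,"dx":0,"dy":0,"dz":0,"rx":0,"ry":0,"rz":0.14}]}}

```text
t: 9.38
tcp_pos: [0.5352, -0.1176, 0.0917]
ee_rot: [179.8, 0.5, 90.4]
force: [-2.6, -4.1, 16.4]
width: 0.0421
gripper_force: 110.3
```

```bash
python3 -c "
from h import *
s=state();print(s['ee_rot'],s['force'],s['ft_torque'])"
```

```text
[179.8474138    0.50736633  90.42820493] [-2.60510927 -4.05566699 16.43449719] [-0.56900558  0.87909584  7.19505482]
```

The torque jumped from 0.24 to 7.2 N m, so the fastener is on its stop. I'll unwind to free the fingers, then lift straight up and look.

Request:
{"name": "servo_tool", "arguments": {"commands": [{"claw":0.042,"dx":0,"dy":0,"dz":0,"rx":0,"ry":0,"rz":-0.1},{"claw":0.042,"dx":0,"dy":0,"dz":-0.001,"rx":0,"ry":0,"rz":-0.2},{"claw":0.042,"dx":0,"dy":0,"dz":-0.003,"rx":0,"ry":0,"rz":-0.22},{"claw":0.042,"dx":0,"dy":0,"dz":-0.007,"rx":0,"ry":0,"rz":-0.24},{"claw":0.042,"dx":0,"dy":0,"dz":-0.015,"rx":0,"ry":0,"rz":-0.24},{"claw":0.042,"dx":0,"dy":0,"dz":-0.03,"rx":0,"ry":0,"rz":-0.24},{"claw":0.042,"dx":0,"dy":0,"dz":-0.055,"rx":0,"ry":0,"rz":-0.24},{"claw":0.042,"dx":0,"dy":0,"dz":-0.085,"rx":0,"ry":0,"rz":-0.24},{"claw":0.042,"dx":0,"dy":0,"dz":-0.115,"rx":0,"ry":0,"rz":-0.24},{"claw":0.042,"dx":0,"dy":0,"dz":-0.13,"rx":0,"ry":0,"rz":-0.24},{"claw":0.042,"dx":0,"dy":0,"dz":-0.13,"rx":0,"ry":0,"rz":-0.24}]}}

```text
t: 10.3
tcp_pos: [0.5355, -0.1176, 0.2234]
ee_rot: [179.6, 0.2, 102.5]
force: [0.3, 0.3, -0.2]
width: 0.0421
gripper_force: 0.0
```

```bash
python3 look.py w4; python3 - <<'E'
from h import *
im=get_image("scene");P=cloud(im);P0=np.load("scene1.npz")["P"]
r=trace("scene","panel")[0]["region"]
for n,Q in(("before",P0),("now",P)):
    q=Q[r&(Q[...,2]>.07)&(Q[...,2]<.097)];a=np.radians(21.9);x=(q[:,:2]-[.588,-.0595])@[np.cos(a),np.sin(a)]
    print(n,np.polyfit(x,q[:,2],1))
for l in("buzzer","keycap","jar"):
    r=trace("top",l)
im=get_image("top");P=cloud(im)
for l in("buzzer","keycap","jar"):
    for r in trace("top",l)[:1]: print(l,r["extent"],np.median(P[r["region"]],0))
E
```

```text
{'t': np.float64(10.3), 'joint_positions': array([ 25.395 ,  13.8157, -20.6265, 103.0455,   5.4463,  63.6972,
        15.4637]), 'tcp_pos': array([ 0.5355, -0.1176,  0.2234]), 'ee_rot': array([1.796381e+02, 1.748000e-01, 1.025316e+02]), 'force': array([ 0.2774,  0.2738, -0.1802]), 'width': np.float64(0.0421)}
0.82 [270.4, 170.2, 93.5, 41.0] 2426 [ 0.53240028 -0.11969337  0.08755418] ((0.5322001576423645, -0.12036560475826263), (0.08478663861751556, 0.030887490138411522), 21.85869598388672)
before [-0.05670216  0.08502474]
now [-0.0162152   0.08170127]
buzzer [318.1, 225.3, 11.4, 13.8] [0.54425388 0.01981391 0.09008092]
keycap [329.1, 274.7, 12.2, 6.1] [0.45312391 0.00118581 0.08994167]
jar [316.7, 155.4, 16.0, 19.2] [0.67788212 0.02644842 0.12279894]
```

View pics/w4.png

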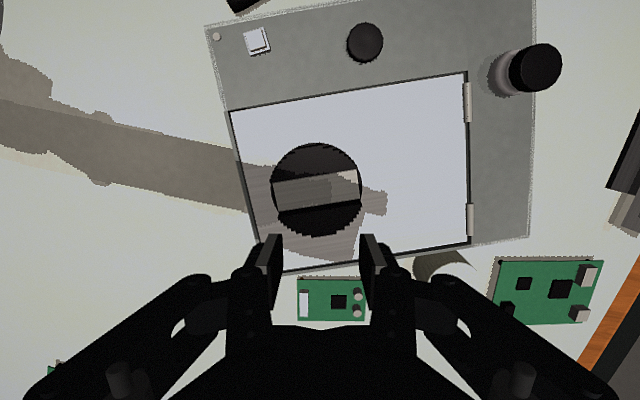

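The slot now lies along the case's x (21.9°), the panel is down at about 0.009 rad by the slot floor's height, and the loose items haven't moved. The arm is clear, so I'm handing in.

```bash
python3 -c "
from plant import *
print(hand_in())"
```

```text
the job is handed in; nothing more can be done
None
```

I pressed the panel flush, turned the fastener clockwise to its stop and lifted the arm clear. The last images show the slot in the locked position, the panel down at about 0.009 rad, and the buzzer, key cap and jar where they were. The job is handed in at about 10 s; no verdict came back.

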